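# Seat the kerfed bar in the corner stop

### The job

Slide the sawn bar with the fret kerfs along the bench into the corner that the long fence makes with the screwed-down stop block, so that its long side lies flat against the fence and its end butts against the stop block, ready for marking out. Only push it with the fingers: nothing may be pinched, lifted or tipped. Leave the loose off-cut at the other end of the fence and the other things where they are, and finish with the hand clear.

Things in the scene. Friction and masses are not known exactly. Their poses are not given: they have to be found in the camera images.
- kerf_bar: The work: a plain straight bar of pale wood with a row of thin saw kerfs, loose, lying flat on the bench, about 0.17 to 0.35 kg, 230 mm long (its y), 45 mm wide (its x), 40 mm high. Origin at the centre of its underside; z up. It starts on the robot's side of the fence, 50 to 85 mm of clear bench between its middle and the fence, up to 0.25 rad out of parallel, its end about 75 to 115 mm short of the stop block.
- fence: Long straight strip of pale wood fixed to the bench across the robot's view, 500 mm long (its y), 30 mm deep, 28 mm high, three screw heads on top. Origin at bench level in the middle of its front face, the face towards the robot; its x points away from the robot, into the strip, so the bench in front of it is at negative x. Turned up to 0.15 rad from start to start.
- stop_block: Block of the fence's pale wood, fixed to the bench square to the fence's front face at its left or right end (which end varies), 75 mm long (its x, away from the fence), 30 mm wide (its y, along the fence), 34 mm high, two screw heads on top. Origin at the centre of its underside, 225 mm along the fence from the middle and 40 mm in front of it; axes parallel to the fence's. Its inner face, the one that faces the middle of the fence, is where the end of the bar goes.
- offcut_2: Bystander: loose reddish-brown wooden off-cut without screws, 75 mm long, 30 mm wide, 22 mm high, lying where the stop block would be but at the other end of the fence: origin at the centre of its underside, 225 mm along the fence from the middle. Its y is its long direction and points across the fence.
- glue_bottle: Bystander: standing glue bottle with a red spout, 58 mm diameter, 164 mm high, at the right edge of the bench. Origin at the centre of its underside.
- marker: Bystander: marker pen lying on the right edge of the bench, 135 mm long (its y), 16 mm thick. Origin at the centre of its underside.
- spring_clamp_3: Bystander: metal spring clamp with orange tips lying at the left front, 85 x 137 mm, 18 mm high. Origin at the centre of its underside.
Mind the look-alikes: they are no part of the job. Leave any pink look-alike of the stop_block alone.

How it is judged:
At the end, for the whole second after the job is handed in: The bar rests flat on the bench, its long side within 4 mm of the fence's front face and parallel to it within 0.025 rad, its end within 4 mm of the stop block's inner face, at rest (x of kerf_bar in the frame of fence between -0.0265 and -0.0185 m and angle between the y axis of kerf_bar and the y axis of fence, either way round below 0.025 rad and (y of kerf_bar in the frame of stop_block between -0.134 and -0.126 m or y of kerf_bar in the frame of stop_block between 0.126 and 0.134 m) and height (world z) of kerf_bar below 0.004 m and angle between kerf_bar's own z axis and vertical below 0.03 rad and linear speed of kerf_bar below 0.01 m/s); the robot touches nothing.
It fails at once if the bar is lifted off the bench or tipped (height (world z) of kerf_bar above 0.01 m or angle between kerf_bar's own z axis and vertical above 0.2 rad).
It fails at once if the bar is taken between the fingers (x of the grasp point in the frame of kerf_bar between -0.015 and 0.015 m and y of the grasp point in the frame of kerf_bar between -0.108 and 0.108 m and z of the grasp point in the frame of kerf_bar below 0.05 m).
It fails at once if the loose off-cut is moved more than 15 mm, lifted or knocked over (distance of offcut_2 from where it was at the start of the episode above 0.015 m or angle between offcut_2's own z axis and vertical above 0.3 rad).
It fails at once if the glue bottle, marker pen or spring clamp is moved more than 15 mm, lifted or knocked over (distance of any of glue_bottle, marker, spring_clamp_3 from where it was at the start of the episode above 0.015 m or angle between any of glue_bottle, marker, spring_clamp_3's own z axis and vertical above 0.3 rad).
It also fails if it takes over 42 s, if anything falls off the work surface, if the arm or the gripper's body presses on something with over 40 N, if the wrist force passes 120 N, or if a joint passes its speed limit or range.

### The arm

A 7-joint arm with a two-finger parallel gripper is mounted at the origin on a cart in front of the work surface, level with it; the furniture and walls round the work are solid. World frame = base frame: x ahead of the robot, y to its left, z up, the work surface at z = 0. Lengths are in m, angles in rad, forces in N, time in s.
With the tool pointing down it reaches from about 0.425 to 0.825 m from the base axis. Payload 3.6 kg.
Tool frame: the origin (TCP) lies midway between the tips of the shut fingers; the grasp point (between the pads) lies 19 mm behind it; z points along the fingers, y is the line along which they close (so a half turn about z gives the same grasp; the last joint's range is limited). The gripper opens to 85 mm and grips with 20 to 120 N. Pads are 22 mm wide; open, the fingers measure 114 mm over their backs; the gripper's body (76 mm by 85 mm) begins 54 mm behind the grasp point. The pads swing forward as they close: fully open they stand 13 mm farther back than shut.
Start: joints at [-1.343, 0.615, -0.013, 1.423, 0.008, 1.103, -0.04], TCP at [0.163, 0.629, 0.231] pointing down, gripper open.
Joint ranges: [-3.12, 3.12], [-0.3, 2.06], [-1.34, 1.32], [0.26, 2.42], [-1.36, 4.5], [0.01, 1.98], [-2.84, 2.84]. Speed limits (rad/s): [2.79, 2.79, 3.14, 3.14, 3.14, 3.14, 3.14].

### API

Orientations are given as a rotation vector (axis times angle).
In Python, from bench import env gives the robot as it stands. The module is installed in compiled form; this text tells all that it offers. Calls block until the motion is done:
- env.movep(position, orientation): joint-space move of the TCP to a pose.
- env.line_to(position, orientation=None, vel=0.15): straight line of the TCP; orientation=None keeps the orientation; vel is the mean speed in m/s.
- env.move_joints(angles): joint-space move.
- env.gripper_to(opening): finger opening in m; the grip force is fixed at half the most; returns when the fingers have stopped.
- env.pause(seconds).
- env.solve_ik(position, orientation): joint angles nearest the present ones, or None.
- env.capture(name): name is "scene" or "top" or "wrist"; returns the picture (420x560x3 uint8, red, green, blue); there is no depth.
- env.camera_params(name): a dict with "fx", "fy", "cx", "cy" (pixels), "position" and "rotation" of the camera in the world. Camera axes: x right, y down, z forward; pixel columns grow to the right and rows downward; lengths in m; the calibration is good to about 2 mm. A picture is of the moment at which its call begins: read the wrist's pose just before it. camera_params takes no time and is no camera call; for the wrist camera it gives the pose at the moment of the call.
A pose or a line that the arm cannot do raises env.Unreachable and nothing moves.
- env.finish_job(): hands the job in; it is judged then, once.
Readings, each from a call of its own:
- env.read_clock(): time.
- env.read_qpos(): joint angles.
- env.read_qd(): joint speeds.
- env.read_joint_torque(): joint torques, N m.
- env.read_eef_pos(): TCP position.
- env.read_tool_rot(): TCP orientation.
- env.read_wrist_force(): force on the tool from outside, world axes, zero at the start.
- env.read_torque(): the same for the moment, N m.
- env.read_gripper_width(): finger opening in m.
- env.read_grasp_force(): force on a finger pad.
Only numpy, scipy, OpenCV 4.12 (cv2) and the standard library are available. Lean on these libraries where they do the work, as an engineer would, in place of code of your own. Each camera call takes 0.05 s, during which the arm holds its last target. There are 200 camera calls.

## Working session

There is one attempt and no reset: what is moved stays moved. The work goes in short steps, each a Python script; the robot and the scene stay as the last script left them, time stands still between calls to the robot, and variables do not carry over. Pictures are saved under pics/ and viewed, at most 10 in all, crops included, and the job is handed in when it is done.

```bash
mkdir -p pics; python3 - <<'E'
from bench import env
import cv2, numpy as np
for n in ["scene","top"]:
    im=env.capture(n); cv2.imwrite(f"pics/{n}0.png",im[:,:,::-1])
    p=env.camera_params(n); print(n,p)
print(env.read_clock(),env.read_tool_rot())
E
```

```text
scene {'fx': 477.82509352218557, 'fy': 477.82509352218557, 'cx': 276.4921544457464, 'cy': 215.8941407298611, 'position': array([-0.07578972, -0.7043633 ,  0.88626077]), 'rotation': array([-2.2115928 ,  0.77586618, -0.33576502])}
top {'fx': 456.6572073060316, 'fy': 456.6572073060316, 'cx': 278.39157656866297, 'cy': 206.49548351563578, 'position': array([ 0.26686215, -0.00685336,  1.15772651]), 'rotation': array([-2.14210476,  2.14205551, -0.19927859])}
0.1 [-0.39734057 -3.11609266  0.00375024]
```

View pics/top0.png

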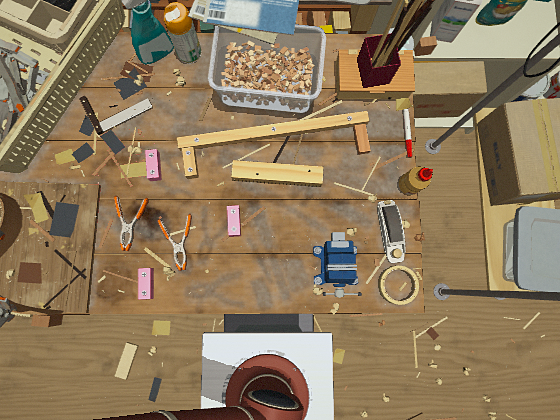

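View pics/scene0.png

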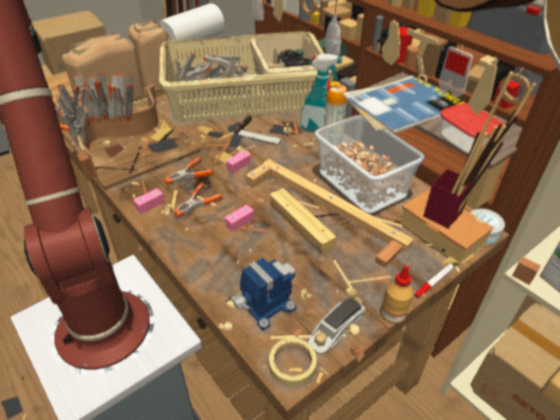

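The top view shows the fence from (180,142) to (368,117), with the fixed pale stop block at (188,163) on its left end. The bar is at (277,173), the reddish off-cut at (362,138), and the pink look-alikes at (152,164), (234,220) and (144,283). Things that could be taken for the bar are the fence strip (275,130) and the ruler blade (127,115). I choose the kerfed piece at (277,173) and check it in a close crop.

```bash
cat > h.py <<'E'
import numpy as np, cv2
from scipy.spatial.transform import Rotation as R
def ray(p,uv,z):
    uv=np.atleast_2d(uv).astype(float)
    d=np.c_[(uv[:,0]-p['cx'])/p['fx'],(uv[:,1]-p['cy'])/p['fy'],np.ones(len(uv))]
    d=d@R.from_rotvec(p['rotation']).as_matrix().T
    c=np.array(p['position']); t=(z-c[2])/d[:,2]
    return (c+t[:,None]*d)[:,:2]
def proj(p,X):
    q=(np.atleast_2d(X)-p['position'])@R.from_rotvec(p['rotation']).as_matrix()
    return np.c_[q[:,0]/q[:,2]*p['fx']+p['cx'],q[:,1]/q[:,2]*p['fy']+p['cy']]
E
python3 - <<'E'
import cv2
im=cv2.imread("pics/top0.png")
c=cv2.resize(im[102:202,165:389],None,fx=3.5,fy=3.5,interpolation=cv2.INTER_CUBIC); cv2.imwrite("pics/crop1.png",c)
E
```

```text
(no output)
```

View pics/crop1.png

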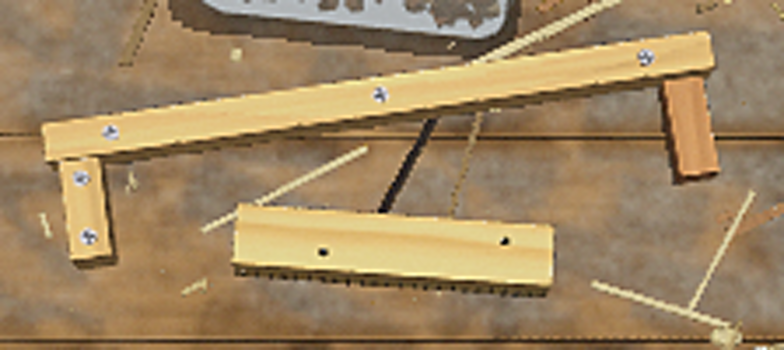

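The bar's top face in the crop has corners (238,205), (553,226), (551,286) and (235,265), with kerfs on the robot-facing side. The fence top runs (43,125), (711,33), (713,68), (46,160). The screwed pale stop block is at (85,210) and the reddish off-cut at (690,127). The sticks lying between look like thin litter.

```bash
cat >> h.py <<'E'
def fitrect(p,uv,z,L,W):  # centre & angle of long axis, from 4 corner pixels
    P=ray(p,uv,z); (c,s,a)=cv2.minAreaRect(P.astype(np.float32)*1000)
    l=(P[1]-P[0]+P[2]-P[3])/2; w=(P[1]-P[2]+P[0]-P[3])/2
    return P.mean(0), np.arctan2(l[1],l[0]), np.linalg.norm(l), np.linalg.norm(w)
E
python3 - <<'E'
from bench import env
from h import *
p=env.camera_params("top")
f=lambda a:(np.array(a,float)+.5)/3.5-.5+[165,102]
# order: left-far, right-far, right-near, left-near
for n,q,z in [("fence",[(43,125),(711,33),(713,68),(46,160)],.028),("bar",[(238,205),(553,226),(551,286),(235,265)],.04),
  ("stop",[(62,160),(97,157),(106,257),(71,264)],.034)]:
    c,a,l,w=fitrect(p,f(q),z,0,0); print(n,c.round(4),a.round(4),l.round(4),w.round(4)); 
    if n=="fence":
        ex=np.array([-np.sin(a),np.cos(a)]); ey=np.array([-np.cos(a),-np.sin(a)]) # ey toward left
        print(ex,ey); C=c
    print((ray(p,f(q),z)).round(4).tolist())
E
```

```text
fence [ 0.6608 -0.0152] -1.4232 0.498 0.027
[0.98912475 0.14707897] [-0.14707897  0.98912475]
[[0.6375, 0.2326], [0.7111, -0.2612], [0.6837, -0.2618], [0.6109, 0.2295]]
bar [ 0.5446 -0.0246] -1.6361 0.2272 0.0443
[[0.5742, 0.088], [0.5593, -0.1391], [0.515, -0.1369], [0.5298, 0.0895]]
stop [0.5723 0.1996] -1.4206 0.0254 0.0765
[[0.6091, 0.2166], [0.6115, 0.1914], [0.5369, 0.1827], [0.5317, 0.2076]]
```

```bash
cat >> h.py <<'E'
from bench import env
PHI=0.1476; F=np.array([0.6463,-0.0170])
ex=np.array([np.cos(PHI),np.sin(PHI)]); ey=np.array([-np.sin(PHI),np.cos(PHI)])
W=lambda x,y,z: np.r_[F+x*ex+y*ey,z]
def rot(yaw):  # tool down, tool y at angle yaw from fence y
    a=PHI+np.pi/2+yaw; y=np.array([np.cos(a),np.sin(a),0]); z=np.array([0,0,-1.])
    return R.from_matrix(np.c_[np.cross(y,z),y,z]).as_rotvec()
def local():
    d=env.read_eef_pos()[:2]-F; return np.array([d@ex,d@ey])
def force(): f=env.read_wrist_force(); return np.array([f[:2]@ex,f[:2]@ey,f[2]]).round(1)
def guard(a,b,z,axis,lim,step=.0015):
    n=int(np.ceil(np.hypot(*(np.array(b)-a))/step)); f0=force()[axis]
    for t in np.linspace(0,1,n+1)[1:]:
        q=np.array(a)+t*(np.array(b)-a); env.line_to(W(*q,z),vel=.03)
        f=force()
        if abs(f[axis]-f0)>lim: break
    print("guard end",local().round(4),force(),"t",round(env.read_clock(),2))
E
python3 - <<'E'
from h import *
o=rot(0); y=.008
env.movep(W(-.175,y,.15),o)
env.line_to(W(-.175,y,.004),vel=.15); print(force(),env.read_clock())
env.line_to(W(-.068,y,.004),vel=.06); print(force(),local(),env.read_clock())
guard((-.068,y),(-.050,y),.004,0,5)
env.line_to(W(-.085,y,.004),vel=.1); env.line_to(W(-.085,y,.13),vel=.2)
E
```

```text
[ 0.6  0.4 -0.8] 3.8333
[-0.7  0.4 -0.5] [-0.06794633  0.00801135] 5.7667
guard end [-0.0545  0.008 ] [-6.6 -0.9  5.2] t 8.77
```

```bash
python3 - <<'E'
from h import *
q=env.read_qpos()
c=[(s,env.solve_ik(W(-.024,-.15,.13),rot(s))) for s in (np.pi/2,-np.pi/2)]
for s,j in c: print(s,None if j is None else j.round(2))
s=min([k for k in c if k[1] is not None],key=lambda k:abs(k[1]-q).max())[0]; print(s)
env.gripper_to(0); env.movep(W(-.024,-.15,.13),rot(s))
print(env.read_clock())
im=env.capture("scene")[:,:,::-1]; t=env.capture("top")[:,:,::-1]; cv2.imwrite("pics/t1.png",t)
a=cv2.resize(t[102:202,165:389],(784,350),interpolation=cv2.INTER_CUBIC)
b=cv2.resize(im[150:260,230:450],(500,250),interpolation=cv2.INTER_CUBIC)
cv2.imwrite("pics/c2.png",np.vstack([a,np.pad(b,((0,0),(0,284),(0,0)))]))
E
```

```text
1.5707963267948966 [ 0.76  1.01 -1.15  1.47  0.94  1.28  2.8 ]
-1.5707963267948966 [-0.07  0.8   0.55  1.5  -0.47  0.98  0.75]
-1.5707963267948966
11.7833
```

View pics/c2.png

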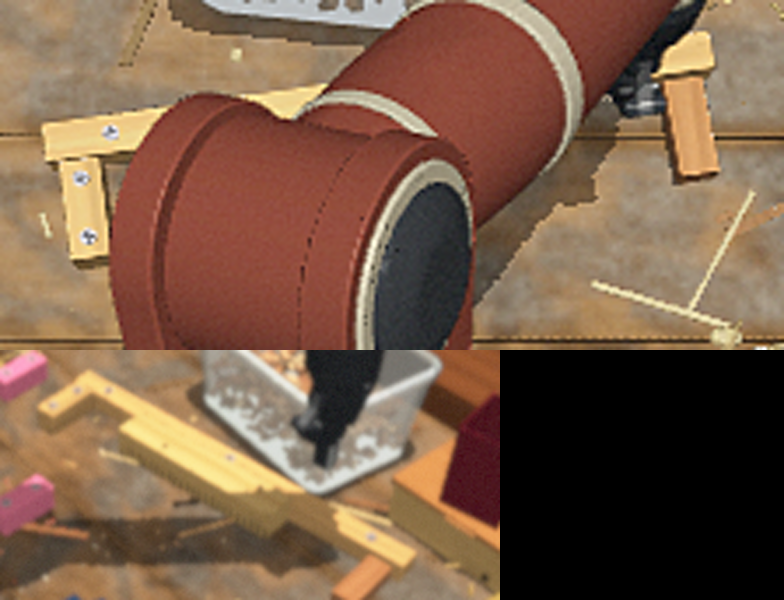

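The scene view shows the bar lying flush along the fence, its left end at about crop (135,424), and clear bench between its right end and the hand. Next I descend beyond the right end and push along the fence.

```bash
python3 - <<'E'
from h import *
p=env.camera_params("scene")
P=ray(p,np.array([(150,417),(120,430)])/2.273+[230,150],.04)-F
L=np.c_[P@ex,P@ey]; print(L.round(4)); yl=L[:,1].mean(); print("right end y",yl-.23)
assert -.128<yl-.23<-.09
x=-.0245
env.line_to(W(x,-.155,.012),vel=.15); print(force(),env.read_clock())
# final TCP expected y = .21-.23-.011=-.031
env.line_to(W(x,-.042,.012),vel=.06); print(force(),local(),env.read_clock())
guard((x,-.042),(x,-.022),.012,1,6)
env.line_to(W(x,-.075,.012),vel=.15); env.line_to(W(x,-.075,.13),vel=.2)
print(env.read_clock())
E
```

```text
[[-0.3824 -0.2236]
 [-0.4108 -0.2129]]
right end y -0.44825748513091157Traceback (most recent call last):
  File "<stdin>", line 5, in <module>
AssertionError
```

```bash
python3 - <<'E'
from h import *
p=env.camera_params("scene")
P=ray(p,np.array([(150,67),(120,80)])/2.273+[230,150],.04)-F
L=np.c_[P@ex,P@ey]; print(L.round(4)); yl=L[:,1].mean(); print("right end y",yl-.23)
assert -.128<yl-.23<-.09
x=-.0245
env.line_to(W(x,-.155,.012),vel=.15); print(force(),env.read_clock())
# final TCP expected y = .21-.23-.011=-.031
env.line_to(W(x,-.042,.012),vel=.06); print(force(),local(),env.read_clock())
guard((x,-.042),(x,-.022),.012,1,6)
env.line_to(W(x,-.075,.012),vel=.15); env.line_to(W(x,-.075,.13),vel=.2)
print(env.read_clock())
E
```

```text
[[-0.0009  0.1105]
 [-0.0452  0.1207]]
right end y -0.1144383811814069
[ 0.2 -0.7 -0.4] 12.8167
[ 0.2 -0.4 -0.4] [-0.02459308 -0.04206111] 14.85
guard end [-0.0245 -0.0321] [-0.9 -7.2 -1.3] t 17.1
18.3
```

```bash
python3 - <<'E'
from h import *
y=.085; o=rot(0)
env.movep(W(-.095,y,.13),o); env.gripper_to(.085); print(env.read_clock())
env.line_to(W(-.095,y,.004),vel=.15)
env.line_to(W(-.066,y,.004),vel=.06)
guard((-.066,y),(-.050,y),.004,0,5)
env.line_to(W(-.095,y,.004),vel=.1); env.line_to(W(-.095,y,.2),vel=.2)
env.move_joints([-1.343,0.615,-0.013,1.423,0.008,1.103,-0.04]); print(env.read_clock())
t=env.capture("top")[:,:,::-1]; cv2.imwrite("pics/t2.png",t)
cv2.imwrite("pics/c3.png",cv2.resize(t[102:202,165:389],None,fx=3.5,fy=3.5,interpolation=cv2.INTER_CUBIC))
E
```

```text
20.0583
guard end [-0.0547  0.0851] [-7.3  0.7  4.5] t 24.18
28.35
```

View pics/c3.png

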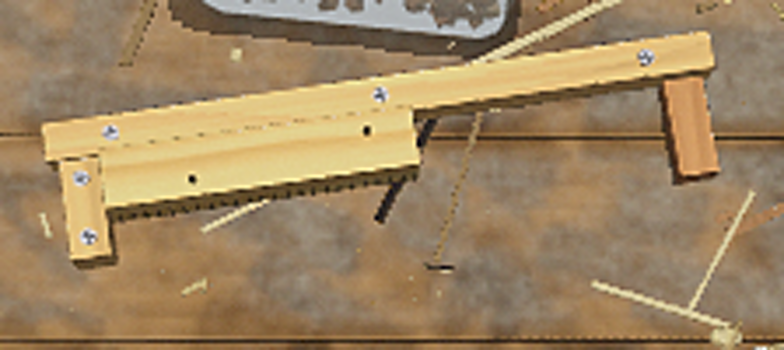

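The crop shows the bar flat along the fence from (101,155) to (412,110), with its left end tight on the stop block at (103,180). The off-cut at (690,127) is unmoved and the hand is out of the picture. I make a quick numeric check, then hand in.

```bash
python3 - <<'E'
from h import *
p=env.camera_params("top"); f=lambda a:(np.array(a,float)+.5)/3.5-.5+[165,102]
c,a,l,w=fitrect(p,f([(101,155),(412,110),(418,166),(107,208)]),.04,0,0)
d=c-F; print("x",d@ex,"y-.225",d@ey-.225,"ang",a+np.pi/2-PHI,l,w)
if abs(a+np.pi/2-PHI)<.03 and abs(d@ex+.0225)<.005 and abs(d@ey-.095)<.006:
    print(env.finish_job(), env.read_clock())
E
```

```text
x -0.024569005725304432 y-.225 -0.13084513880966717 ang 0.0008558580997876652 0.2269540624258386 0.04119866012499908
the job is handed in; nothing more can be done
the job is handed in; nothing more can be done
```

The job is handed in at about 28 s of the 42 s allowed: the bar lies flat against the fence and butts against the stop block. My last camera measurement put it about 2 mm off the ideal contact line at the fence, 1 mm at the stop block and 0.001 rad out of parallel; the off-cut looked unmoved and the hand was clear.

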